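# Draw and hold a vacuum on leaf discs in a syringe

### The arm

A 7-joint arm with a two-finger parallel gripper is mounted at the origin on the work surface. World frame = base frame: x ahead of the robot, y to its left, z up, the work surface at z = 0. Lengths are in m, angles in rad, forces in N, time in s.
With the tool pointing down it reaches from about 0.4 to 0.85 m from the base axis. Payload 10.4 kg.
Tool frame: the origin (TCP) lies on the centre line of the jaws, within the pads' length; the fingertips stand 17 mm ahead of it and the grasp point (between the pads) lies 2 mm behind it (manip.tcp_to_tips is the distance from the TCP to the fingertips, in m); z points along the fingers, x is the direction in which the jaws open and shut, and the axes are right-handed (so a half turn about z gives the same grasp; the last joint's range is limited). The gripper opens to 85 mm and grips with 20 to 120 N. Pads are 22 mm wide; open, the fingers measure 114 mm over their backs; the gripper's body (76 mm by 85 mm) begins 54 mm behind the grasp point. The pads swing forward as they close: fully open they stand 13 mm farther back than shut.
Start: joints at [-1.314, 0.332, -0.065, 1.46, 0.022, 1.35, -0.088], TCP at [0.173, 0.601, 0.248] pointing down, gripper open.
Joint ranges: [-2.6, 2.6], [-0.5, 2.12], [-1.47, 1.34], [0.16, 2.42], [-1.27, 4.41], [0.06, 2.06], [-2.6, 2.6]. Speed limits (rad/s): [2.22, 2.22, 2.79, 2.79, 3.14, 3.14, 3.14].

### API

Orientations are given as a unit quaternion [x, y, z, w].
In Python, from workcell import manip gives the robot as it stands.
- The arm moves only by the shell command python3 -m pendant 'ROWS' [FORCE]. ROWS is JSON, a list of rows, each a list of 3 entries, a list of its own where there are three numbers: the shift along the world's x, y, z in cm, then the turn, a rotation vector about the world's x, y, z in degrees, then the closure in counts, from 0 (fully open) to 255 (shut). A call has 1 to 12 rows; each row shifts and turns the pose as measured when the row begins; what a row does not reach is not made up. A row lasts 1/8 s, in which the tool goes at most 62.5 mm and 10.7 degrees, less where a joint would pass 70% of its speed; a pose out of reach is approached as far as the arm can. A call is refused whole if a number of a shift passes 6.25 or a number of a turn 10.7, either way. A call with a gripper value outside its range is refused whole. The fingers move at their own pace and stop on an object; FORCE is the grip in N (left out, the last holds). Time passes only in rows, so rows that do not move let the fingers close. It gives the time, the measured TCP pose, the force and the opening at its end, in the units of the state.
- manip.get_obs(): the state, without advancing time (a new reading comes with each control period).
- manip.camera(name): name is "scene" or "top" or "wrist"; returns a dict with "pixels" (420x560x3 uint8, red, green, blue), "range_z" (420x560 float32, m along the optical axis (not along the pixel's ray), 0 where there is no reading), "K" (3x3 intrinsics, pixels), "origin" and "rotation" of the camera in the world; the wrist camera has in their place "hand_eye" (4x4, takes a point from camera to tool coordinates, whose origin is the TCP and whose axes are the tool frame's). Camera axes: x right, y down, z forward; pixel columns grow to the right and rows downward; lengths in m; the calibration is good to about 2 mm. A picture is of the moment at which its call begins: read the wrist's pose just before it.
- manip.hand_in(): hands the job in, once; it reports no verdict.
The state is a dict: "clock": time; "joint_pos": joint angles; "joint_velocities": joint speeds; "tau": joint torques, N m; "position": TCP position; "ee_rot": TCP orientation; "ft_force": force on the tool from outside, world axes, zero at the start; "torque": the same for the moment, N m; "grip_width": opening from 0.0 (shut) to 1.0 (fully open).
Only numpy, scipy, OpenCV 4.12 (cv2) and the standard library are available. Lean on these libraries where they do the work, as an engineer would, in place of code of your own. Each camera call takes 0.05 s, during which the arm holds its last target.

### The job

The leaf discs in the clipped-in syringe need to be put under vacuum. Turn the blue stopcock handle clockwise until it is fully closed (straight across the syringe), then draw the plunger out until the front edge of its black seal lines up with the red band on the barrel, without going well past it or letting the plunger spring back, and finish while still holding it there. Leave the flask, beaker, dish and timer where they stand.

Things in the scene. Friction and masses are not known exactly. Their poses are not given: they have to be found in the camera images.
- holder: Bench holder fixed to the bench: aluminium plate (90 x 150 x 12 mm, y -115 to +35 mm) with two white saddles and a slotted end stop (56 mm wide, rear face at y = 33 mm), none over 85 mm high, carrying a clear syringe. Origin: on the bench under the syringe's axis. y axis: along the syringe, level, plunger out to +y, stopcock at -y; z up. Beyond y = 35 mm only the bench lies below the plunger.
- barrel_axis (a point): Point on the syringe's axis, 75 mm above the bench, over the holder's origin; axes as the holder's. The clear 30 ml barrel is 24 mm across (top 87 mm above the bench), from y = -75 mm (nozzle) to y = +25 mm, where its finger flange (44 mm wide in x, 22 mm high, 3 mm thick) sits in the end stop.
- stopcock (a joint): Turn of the blue stopcock handle about a vertical axis, rad: 0 = fully open, handle in line with the syringe; grows clockwise seen from above; stop at 1.571 = fully closed, handle straight across the syringe. Starts partly turned (0.15 to 0.45), stays where it is left, takes about 0.05 N m to turn.
- stopcock_handle (a point): Middle of the blue handle, on its turning axis (holder x 0, y -110 mm, 101.5 mm above the bench). The handle is an upright bar 38 mm long (this frame's y), 8.5 mm thick (its x), 17 mm high, 93 to 110 mm above the bench, on a stem 10 mm across; the stopcock's white body below is 18 mm across, its top 84 mm above the bench. The frame turns with the handle.
- plunger (a joint): How far the plunger is drawn out from its start, m: 0 at the start, grows as it comes out along the holder's +y, stop at 0.056. A spring-like suction draws it back in at all times: about 3 N at 0, growing by 3.3 N per 10 mm, plus 1 N of seal friction; let go, it shoots back to 0.
- thumb_rest (a point): On the plunger's axis, at the barrel-side face of its white round thumb rest (31 mm across, 3.5 mm thick, facing along the syringe). At joint value 0: holder y = 72.5 mm, 75 mm above the bench, 39.5 mm clear of the end stop's rear face. Between them runs the white stem, cross-shaped in section, 17 mm wide and high, ribs 3 mm thick. Moves with the plunger; axes as the holder's.
- seal_edge (a point): On the plunger's axis, at the front (nozzle-side) edge of its black rubber seal, seen through the clear barrel; at joint value 0 at holder y = -42 mm. The seal is 21 mm across and 10 mm long, extending from here towards +y. Moves with the plunger; axes as the holder's.
- band_mark (a point): Centre of the red band, an O-ring marker (31 mm across, 4.4 mm wide along the syringe) around the clear barrel, on the syringe's axis, 24 to 44 mm from the seal's front edge at the start; it does not move. Axes as the holder's.
- flask: Loose conical flask of clear glass, 70 mm across the foot, 119 mm high with its green stopper, 0.16 kg. Origin: centre of its underside.
- beaker: Loose small open glass beaker, 54 mm across the rim, 70 mm high. Origin: centre of its underside.
- petri: Loose round clear dish with green leaf discs on it, 92 mm across, 14 mm high. Origin: centre of its underside.
- timer: Loose white bench timer, 60 x 64 x 18 mm, lying flat. Origin: centre of its underside.
Things that resemble listed ones, but are neither listed nor needed, are in the scene too. What is meant by the holder is not yellow, and is the larger of those in its own colour.

How it is judged:
On the way, in this order (a step that is already met when the one before it is completed fails the run):
1. the stopcock is fully closed (within 0.17 rad of its stop) while the plunger is still in (value of joint stopcock above 1.4 rad and value of joint plunger below 0.006 m), for 0.2 s.
2. the plunger is drawn out, by the fingers, until the front edge of its seal is within 4 mm of the middle of the red band (y of seal_edge in the frame of band_mark between -0.004 and 0.004 m and contact force between the fingers and plunger above 3 N), for 0.5 s.
At the end, for the whole second after the job is handed in: The stopcock is closed (within 0.17 rad of its stop), the front edge of the plunger's seal stands still within 4 mm of the middle of the red band, held there by the fingers (more than 3 N between fingers and plunger), and flask, beaker, dish and timer are within 20 mm of where they stood (all of step 2 and value of joint stopcock above 1.4 rad and velocity of joint plunger between -0.01 and 0.01 m/s and distance of each of flask, beaker, petri, timer from where it was at the start of the episode below 0.02 m); the arm keeps its last pose, push and grip.
It fails at once if the plunger is drawn (more than 10 mm) while the stopcock is not closed (more than 0.25 rad from its stop) (value of joint plunger above 0.01 m and value of joint stopcock below 1.32 rad).
It fails at once if the plunger is drawn more than 9 mm past the red band (y of seal_edge in the frame of band_mark above 0.009 m).
It fails at once if the plunger springs back (faster than 0.15 m/s) (velocity of joint plunger below -0.15 m/s).
It fails at once if the flask, the beaker, the dish or the timer is shifted by more than 20 mm or tipped (distance of any of flask, beaker, petri, timer from where it was at the start of the episode above 0.02 m or angle between any of flask, beaker's own z axis and vertical above 0.35 rad).
It also fails if it takes over 50 s, if anything falls off the work surface, if the arm or the gripper's body presses on something with over 40 N, if the wrist force passes 120 N, or if a joint passes its speed limit or range.

## Working session

There is one attempt and no reset: what is moved stays moved. The work goes in short steps, Python scripts to look and compute and a shell command to move; the robot and the scene stay as the last step left them, time stands still between calls to the robot, and variables do not carry over. Pictures are saved under pics/ and viewed, and the job is handed in when it is done.

```bash
mkdir -p pics; ls
python3 - <<'E'
from workcell import manip
import cv2
o=manip.get_obs();print(o)
for n in("scene","top","wrist"):
    c=manip.camera(n);cv2.imwrite(f"pics/{n}0.png",c["pixels"][:,:,::-1])
    print(n,c["K"].tolist(),c.get("origin"),c.get("rotation"),c.get("hand_eye"))
E
```

```text
pics
{'clock': 0.0, 'joint_pos': array([-1.31363728,  0.33287888, -0.06471121,  1.4609844 ,  0.02160077,
        1.34991214, -0.08851087]), 'joint_velocities': array([ 5.32230649e-04,  6.74046318e-04, -6.87689006e-04,  9.87509682e-06,
        1.33317562e-03, -2.83063965e-04,  5.22352937e-04]), 'tau': array([ 3.28507194e-04, -6.25438643e+01,  4.92035353e-02, -3.91597331e+01,
        1.61131821e-02,  9.73400369e-03,  2.86181915e-06]), 'position': array([0.17247354, 0.60034129, 0.24749101]), 'ee_rot': array([ 7.98781074e-01,  6.01621345e-01, -5.72783985e-04,  4.74101734e-04]), 'ft_force': array([-0.31369961,  0.23563588,  0.41269992]), 'torque': array([-0.01057075, -0.01135054,  0.04754022]), 'grip_width': 0.9971520414694232}
scene [[466.76410504922256, 0.0, 280.6128869370307], [0.0, 466.76410504922256, 210.09736420037416], [0.0, 0.0, 1.0]] [ 1.2498509  -0.04598007  0.64659178] [ 0.63428667  0.64584271 -0.29635893 -0.30453077] None
top [[445.39868645078946, 0.0, 282.20230251120194], [0.0, 445.39868645078946, 213.02013008966622], [0.0, 0.0, 1.0]] [ 0.5211183  -0.07137712  0.88674595] [-0.7033498   0.71003451 -0.02406015  0.02389896] None
wrist [[358.8175852001169, 0.0, 281.6751440552912], [0.0, 358.8175852001169, 206.42761982065088], [0.0, 0.0, 1.0]] None None [[ 9.99999807e-01 -1.47215863e-04  6.03897338e-04 -2.15854611e-04]
 [-4.16436415e-05  9.53498289e-01  3.01398425e-01 -7.78077214e-02]
 [-6.20185708e-04 -3.01398392e-01  9.53498099e-01 -1.26105157e-01]
 [ 0.00000000e+00  0.00000000e+00  0.00000000e+00  1.00000000e+00]]
```

View pics/scene0.png

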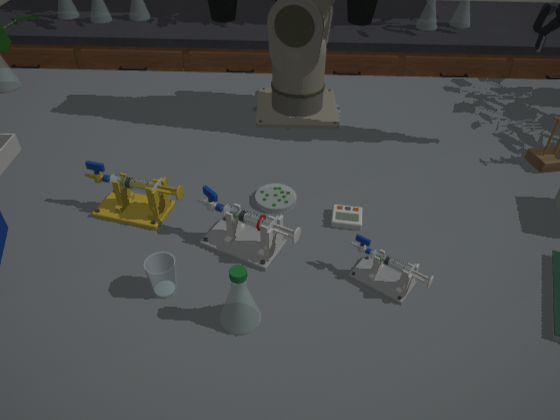

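View pics/top0.png

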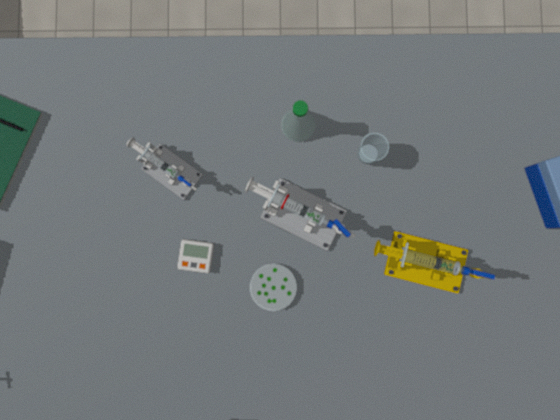

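View pics/wrist0.png

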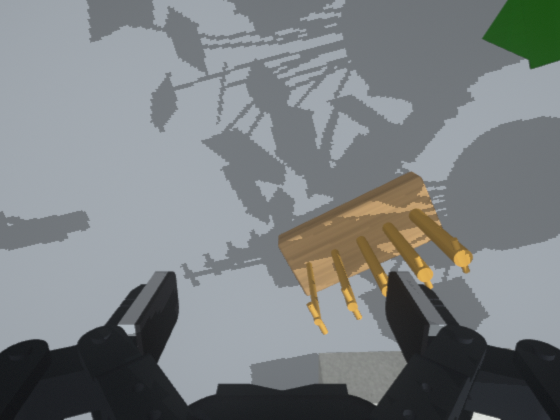

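```bash
cat > h.py <<'E'
from workcell import manip
import cv2,numpy as np
from scipy.spatial.transform import Rotation as R
def cam(n):
    o=manip.get_obs();c=manip.camera(n)
    if n=="wrist":
        T=np.eye(4);T[:3,:3]=R.from_quat(o["ee_rot"]).as_matrix();T[:3,3]=o["position"]
        T=T@c["hand_eye"];c["R"]=T[:3,:3];c["o"]=T[:3,3]
    else: c["R"]=R.from_quat(c["rotation"]).as_matrix();c["o"]=np.array(c["origin"])
    return c
def onz(c,uv,z):
    K=c["K"];d=c["R"]@np.array([(uv[0]-K[0,2])/K[0,0],(uv[1]-K[1,2])/K[1,1],1.])
    return c["o"]+d*(z-c["o"][2])/d[2]
def proj(c,p):
    q=c["R"].T@(np.asarray(p)-c["o"]);q=c["K"]@q;return q[:2]/q[2]
def save(c,name,box=None,s=1):
    im=c["pixels"][:,:,::-1]
    if box: x0,y0,x1,y1=box;im=im[y0:y1,x0:x1]
    cv2.imwrite("pics/"+name,cv2.resize(im,None,fx=s,fy=s,interpolation=cv2.INTER_CUBIC))
E
python3 - <<'E'
from h import *
c=cam("top");save(c,"topz.png",(230,160,370,260),5.6)
s=cam("scene");save(s,"scenez.png",(190,170,310,270),6)
for n,cc,box in(("top",c,(230,160,370,260)),("scene",s,(190,170,310,270))):
    hsv=cv2.cvtColor(cc["pixels"],cv2.COLOR_RGB2HSV)
    M=np.zeros(hsv.shape[:2],np.uint8);M[box[1]:box[3],box[0]:box[2]]=255
    for nm,lo,hi in(("blue",(105,150,50),(125,255,255)),("red",(0,150,80),(6,255,255)),("red2",(172,150,80),(180,255,255))):
        m=cv2.inRange(hsv,lo,hi)&M
        ys,xs=np.nonzero(m)
        if len(xs):
            r=cv2.minAreaRect(np.stack([xs,ys],1).astype(np.float32));print(n,nm,len(xs),r,"range",np.median(cc["range_z"][m>0]), xs.mean(),ys.mean())
E
```

```text
top blue 122 ((339.6000061035156, 226.80001831054688), (24.149534225463867, 9.838699340820312), 26.56505012512207) range 0.77832353 338.4344262295082 226.74590163934425
top red 12 ((284.20001220703125, 201.59999084472656), (0.8944271206855774, 12.521981239318848), 26.56505012512207) range 0.802811 284.25 201.33333333333334
top red2 8 ((284.3414611816406, 201.4268035888672), (1.2571746110916138, 14.7368803024292), 24.775142669677734) range 0.8054391 283.875 202.5
scene blue 151 ((212.6685333251953, 197.26966857910156), (28.301944732666016, 9.115982055664062), 57.9946174621582) range 0.8847339 211.58278145695365 196.35761589403972
scene red 22 ((259.9706115722656, 219.88233947753906), (2.915475845336914, 12.519396781921387), 30.963754653930664) range 0.85458314 260.22727272727275 219.13636363636363
```

View pics/topz.png

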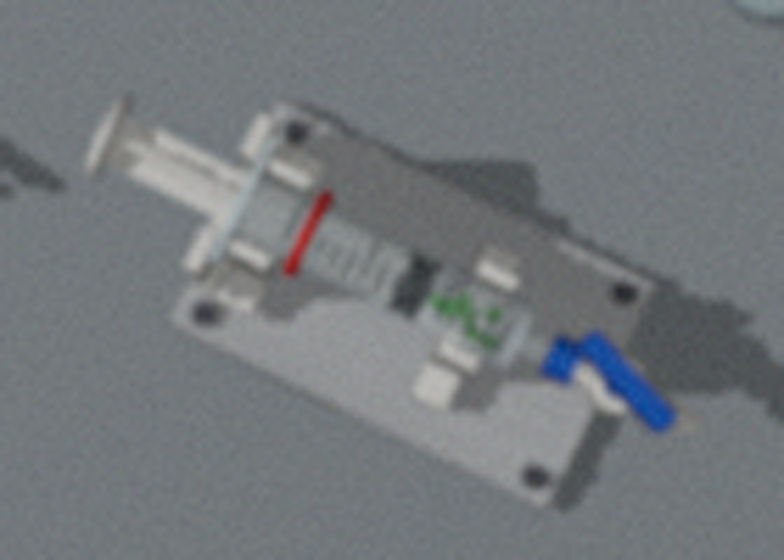

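View pics/scenez.png

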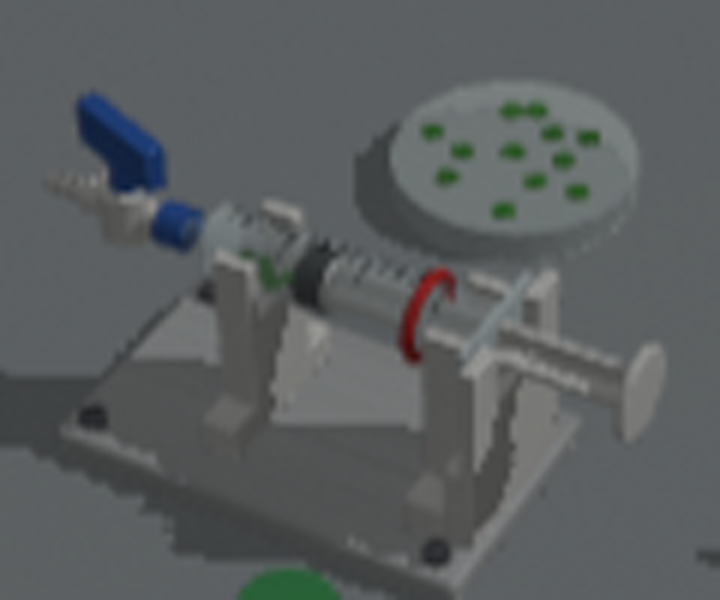

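Run:
```python
from h import *
c=cam("top");s=cam("scene")
Z=lambda x,y:(230+(x+.5)/5.6-.5,160+(y+.5)/5.6-.5)
P=[onz(c,Z(*p),.012) for p in((285,103),(655,287),(550,508),(178,318))]
for p in P:print(np.round(p,4))
# corners: +y edge = P0,P3 (y=35); -y edge = P1,P2
d=((P[0]+P[3])-(P[1]+P[2]))[:2];print("len",np.linalg.norm(d)/2,"w",np.linalg.norm(P[0]-P[3]),np.linalg.norm(P[1]-P[2]))
yh=d/np.linalg.norm(d);ang=np.arctan2(yh[1],yh[0])
ctr=sum(P)[:2]/4; 
org=ctr+yh*.040;print("yh",yh,"ang",np.degrees(ang),"origin",org)
xh=np.array([yh[1],-yh[0]])
loc=lambda p:(round(float((p[:2]-org)@xh),4),round(float((p[:2]-org)@yh),4))
for nm,p,z in(("band",(308,233),.0875),("thumb",(106,136),.075),("sealfront top",(432,268),.0855),("sealrear top",(410,260),.0855),("hA",(590,345),.110),("hB",(665,418),.11),("h",(631,380),.11)):
    q=onz(c,Z(*p),z);print(nm,np.round(q,4),loc(q))
Zs=lambda x,y:(190+(x+.5)/6-.5,170+(y+.5)/6-.5)
for nm,p,z in(("handle top ends a",(90,97),.11),("b",(152,150),.11)):
    q=onz(s,Zs(*p),z);print(nm,np.round(q,4),loc(q))
# project predicted points
def W(x,y,z):return np.r_[org+xh*x+yh*y,z]
for p in((0,-.110,.11),(0,.0725,.075),(0,.0725,.0905),(0,-.042,.0855),(0,-.032,.0855)):
    a=proj(c,W(*p));b=proj(s,W(*p));print(p,np.round(((a-[230,160])*5.6),0),np.round((b-[190,170])*6,0))
```

```text
[ 0.6501 -0.0691  0.012 ]
[ 0.5837 -0.1986  0.012 ]
[ 0.5066 -0.1604  0.012 ]
[ 0.5743 -0.0308  0.012 ]
len 0.1458909831483419 w 0.08488643898935856 0.086031337805473
yh [0.45987919 0.88798149] ang 62.62068758722517 origin [ 0.59704928 -0.07922032]
band [ 0.5967 -0.0763  0.0875] (-0.0016, 0.0024)
thumb [ 0.6305 -0.0105  0.075 ] (-0.0019, 0.0764)
sealfront top [ 0.5852 -0.1162  0.0855] (0.0065, -0.0383)
sealrear top [ 0.5879 -0.1091  0.0855] (0.0056, -0.0308)
hA [ 0.5587 -0.1637  0.11  ] (0.0048, -0.0927)
hB [ 0.5358 -0.1867  0.11  ] (-0.005, -0.1236)
h [ 0.5477 -0.1763  0.11  ] (0.0008, -0.1089)
handle top ends a [ 0.5354 -0.189   0.11  ] (-0.0043, -0.1259)
b [ 0.5621 -0.1661  0.11  ] (0.009, -0.0932)
(0, -0.11, 0.11) [631. 382.] [121. 116.]
(0, 0.0725, 0.075) [117. 134.] [635. 389.]
(0, 0.0725, 0.0905) [113. 127.] [637. 350.]
(0, -0.042, 0.0855) [431. 289.] [308. 243.]
(0, -0.032, 0.0855) [403. 275.] [335. 253.]
```

Run:
```python
from h import *
c=cam("top")
for n,uv,z in(("flask stopper",(300,108),.119),("flask foot",(300,127),0),("beaker rim",(374,147),.07),("petri",(273,287),.014),("timer",(196,256),.018)):print(n,np.round(onz(c,uv,z),3))
az=np.radians(np.linspace(73.97,-17.8,16));r=np.linspace(.6246,.5755,16)
p=np.stack([r*np.cos(az),r*np.sin(az)],1);print(np.round(np.diff(p,axis=0)*100,2).tolist())
```

```text
flask stopper [ 0.758 -0.105  0.119]
flask foot [ 0.755 -0.109  0.   ]
beaker rim [ 0.698 -0.243  0.07 ]
petri [ 0.437 -0.053  0.014]
timer [0.498 0.096 0.018]
[[6.18, -2.48], [5.84, -3.11], [5.45, -3.7], [5.0, -4.24], [4.49, -4.72], [3.94, -5.15], [3.35, -5.51], [2.73, -5.8], [2.08, -6.03], [1.42, -6.18], [0.74, -6.26], [0.07, -6.27], [-0.6, -6.21], [-1.25, -6.08], [-1.88, -5.87]]
```

```bash
python3 -m pendant '[[[5.8,-2.3,0],[0,0,-8],0],[[5.4,-3,0],[0,0,-8],0],[[5.0,-3.6,0],[0,0,-8],0],[[4.7,-4,0],[0,0,-8],0],[[4.3,-4.5,0],[0,0,-8],0],[[3.9,-4.8,0],[0,0,-8],0],[[3.4,-5.2,0],[0,0,-8],0],[[2.8,-5.5,0],[0,0,-8],0]]'
```

```text
clock: 1.4
position: [0.5253, 0.2702, 0.2481]
ee_rot: [0.997, 0.075, 0.001, -0.002]
ft_force: [0.6, -0.5, -0.1]
grip_width: 1.0
```

```bash
python3 -m pendant '[[[2.1,-5.8,0],[0,0,-8],0],[[1.5,-5.9,0],[0,0,-8],0],[[0.8,-6,0],[0,0,-8],0],[[0.2,-6,0],[0,0,-8],0],[[0,0,0],[0,0,0],0]]'
```

```text
clock: 2.02
position: [0.5727, 0.0207, 0.249]
ee_rot: [0.976, -0.217, 0.003, -0.001]
ft_force: [0.2, 0.3, 0.3]
grip_width: 0.997
```

```bash
python3 -m pendant '[[[-0.6,-4.9,-1],[0,0,-5],0],[[-0.6,-4.9,-1],[0,0,-5],0],[[-0.6,-4.9,-1],[0,0,-5],0],[[-0.6,-4.9,-1],[0,0,-5],0],[[0,0,0],[0,0,0],0]]'
python3 - <<'E'
from h import *
o=manip.get_obs();print(o["position"],o["joint_pos"])
c=cam("wrist");save(c,"w1.png")
c=cam("scene");save(c,"s1.png",(190,170,310,270),6)
E
```

```text
clock: 2.65
position: [0.5483, -0.1765, 0.2084]
ee_rot: [0.923, -0.385, 0.004, -0.002]
ft_force: [0.5, 1.2, -0.9]
grip_width: 0.998
[ 0.54834154 -0.17649127  0.20835961] [-0.35459377  0.28251932  0.70387406  1.68873419 -0.19513113  1.23295198
 -0.39616456]
```

View pics/w1.png

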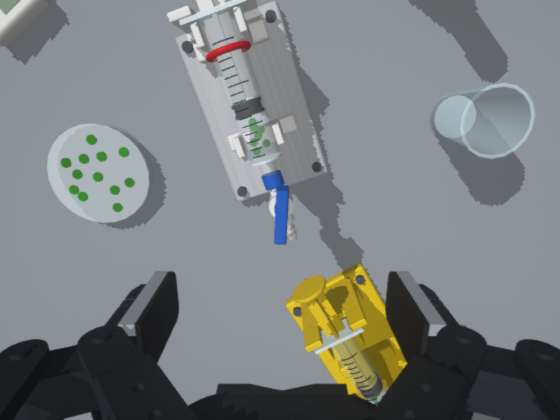

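Run:
```python
from h import *
c=cam("wrist");save(c,"w1z.png",(170,0,330,260),2.3)
hsv=cv2.cvtColor(c["pixels"],cv2.COLOR_RGB2HSV)
m=cv2.inRange(hsv,(105,130,50),(125,255,255));m[:,:200]=0;m[:,350:]=0;m[250:]=0
ys,xs=np.nonzero(m);print(xs.min(),xs.max(),ys.min(),ys.max())
for y in range(160,250,6):
    i=np.nonzero(m[y])[0]
    if len(i):print(y,i.min(),i.max(), c["pixels"][y,i.min():i.max()+1,2].tolist())
```

```text
265 291 177 249
178 278 282 [140, 141, 139, 130, 115]
184 265 284 [159, 167, 175, 182, 186, 188, 190, 192, 191, 189, 185, 180, 175, 168, 162, 155, 146, 136, 124, 110]
190 268 285 [167, 175, 182, 186, 188, 190, 192, 191, 189, 185, 180, 174, 167, 160, 153, 145, 136, 126]
196 280 290 [147, 146, 145, 143, 143, 141, 139, 138, 137, 135, 120]
202 280 291 [187, 192, 191, 191, 190, 189, 188, 188, 186, 185, 159, 121]
208 279 290 [183, 191, 192, 192, 190, 190, 189, 188, 186, 186, 180, 150]
214 278 290 [162, 180, 191, 191, 191, 190, 189, 189, 188, 187, 184, 168, 138]
220 279 289 [185, 191, 192, 191, 190, 189, 188, 187, 186, 184, 158]
226 278 289 [177, 189, 191, 192, 191, 188, 189, 188, 187, 186, 178, 149]
232 278 288 [181, 192, 192, 191, 190, 189, 188, 188, 186, 184, 166]
238 278 288 [181, 191, 192, 191, 190, 189, 188, 187, 187, 183, 157]
244 277 288 [175, 187, 192, 191, 191, 190, 189, 187, 187, 185, 177, 147]
```

View pics/w1z.png

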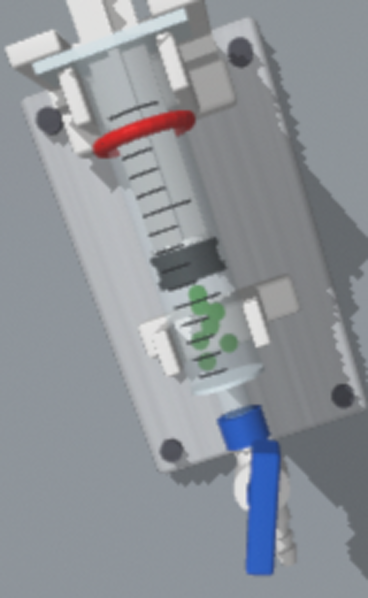

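Run:
```python
from h import *
c=cam("wrist")
a=onz(c,(285.5,198),.11);b=onz(c,(282.5,249),.11);print(np.round(a,4),np.round(b,4),"mid",(a+b)/2,"len",np.linalg.norm(a-b),"ang",np.degrees(np.arctan2(*(a-b)[1::-1])))
Z=lambda x,y:(170+(x+.5)/2.3-.5,(y+.5)/2.3-.5)
F=[onz(c,Z(*p),.012) for p in((24,99),(258,18),(368,410),(162,472))]
d=((F[0]+F[1])-(F[2]+F[3]))[:2]
yh=d/np.linalg.norm(d);xh=np.array([yh[1],-yh[0]]);org=sum(F)[:2]/4+yh*.04
print("len",np.linalg.norm(d)/2,"w",np.linalg.norm(F[0]-F[1]),"org",org,"ang",np.degrees(np.arctan2(yh[1],yh[0])))
loc=lambda p:np.round([(p[:2]-org)@xh,(p[:2]-org)@yh],4)
print("handle",loc(a),loc(b))
for nm,p,z in(("band top",(146,127),.0905),("band L",(97,146),.075),("band R",(194,119),.075),("seal L f",(166,290),.075),("seal R f",(228,264),.075),("seal f",(190,278),.0855),("flange c",(112,45),.08)):print(nm,loc(onz(c,Z(*p),z)))
o=manip.get_obs();print(o["position"],R.from_quat(o["ee_rot"]).as_matrix().round(4))
```

```text
[ 0.5605 -0.1645  0.11  ] [ 0.5337 -0.1887  0.11  ] mid [ 0.54712479 -0.17659576  0.11      ] len 0.03616861310182566 ang 42.19050147835797
len 0.14706572691970637 w 0.08802452279647059 org [ 0.5977961 -0.0790096] ang 62.84712415038842
handle [ 0.0058 -0.093 ] [-0.0069 -0.1269]
band top [0.0011 0.0013]
band L [-0.0157  0.0028]
band R [0.0139 0.0012]
seal L f [-0.0102 -0.0424]
seal R f [ 0.0105 -0.0408]
seal f [-0.001  -0.0408]
flange c [-0.0016  0.0255]
[ 0.55036694 -0.17100805  0.20886187] [[ 0.7107 -0.7035  0.0096]
 [-0.7035 -0.7107  0.0019]
 [ 0.0055 -0.0081 -1.    ]]
```

```bash
python3 -m pendant '[[[-0.33,-0.56,0],[0,0,-3],130],[[0,0,-1],[0,0,0],130],[[0,0,-1],[0,0,0],130],[[0,0,0],[0,0,0],130]]'
python3 - <<'E'
from h import *
o=manip.get_obs();print(o["position"],R.from_quat(o["ee_rot"]).as_matrix().round(4))
E
```

```text
clock: 3.35
position: [0.5487, -0.1713, 0.1874]
ee_rot: [0.917, -0.4, 0.004, -0.003]
ft_force: [-0.2, 0.6, 0.1]
grip_width: 0.49
[ 0.54866249 -0.17129162  0.18735079] [[ 0.6803 -0.7328  0.01  ]
 [-0.7329 -0.6804  0.0031]
 [ 0.0045 -0.0094 -0.9999]]
```

```bash
python3 -m pendant '[[[-0.15,-0.55,0],[0,0,0],130],[[0,0,0],[0,0,0],130],[[0,0,0],[0,0,0],130]]'
python3 - <<'E'
from h import *
o=manip.get_obs();print(o["position"],o["joint_velocities"].round(3))
E
```

```text
clock: 3.72
position: [0.5473, -0.1772, 0.1876]
ee_rot: [0.917, -0.399, 0.004, -0.003]
ft_force: [0.4, 0.3, -0.5]
grip_width: 0.491
[ 0.54734106 -0.17715807  0.18762977] [ 0.005 -0.001  0.003 -0.001  0.002  0.     0.   ]
```

```bash
python3 -m pendant '[[[0,0,-2.5],[0,0,0],130],[[0,0,-2.5],[0,0,0],130],[[0,0,-2.2],[0,0,0],130],[[0,0,0],[0,0,0],130],[[0,0,0],[0,0,0],130]]'
python3 - <<'E'
from h import *
c=cam("wrist");save(c,"w2.png")
c=cam("scene");save(c,"s2.png",(160,130,300,250),5.5)
E
```

```text
clock: 4.35
position: [0.5486, -0.1776, 0.116]
ee_rot: [0.917, -0.399, 0.006, -0.004]
ft_force: [0.2, -0.2, 1.1]
grip_width: 0.489
```

View pics/w2.png

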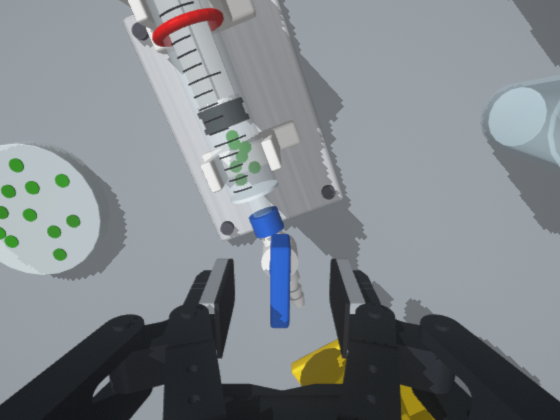

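View pics/s2.png

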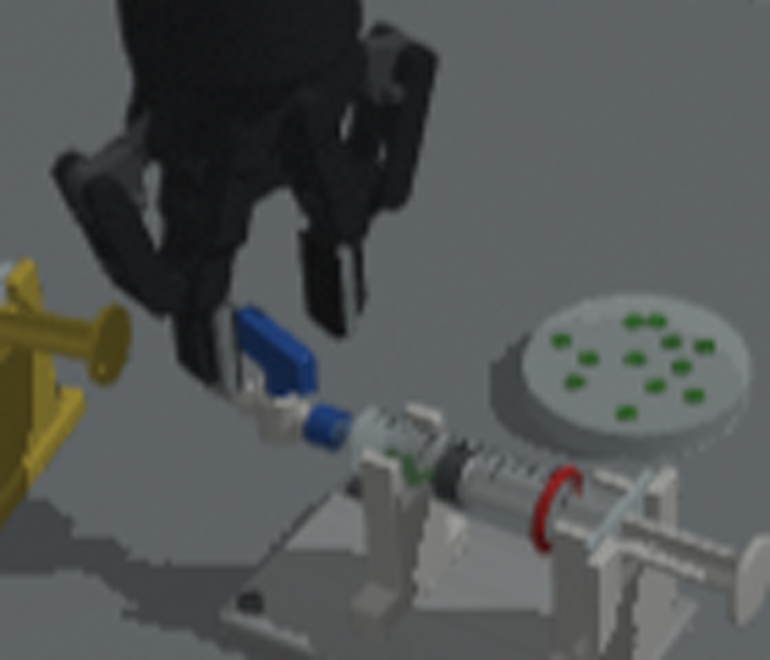

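```bash
python3 -m pendant '[[[-0.12,0.08,-0.3],[0,0,0],150],[[0,0,0],[0,0,0],255],[[0,0,0],[0,0,0],255],[[0,0,0],[0,0,0],255],[[0,0,0],[0,0,0],255],[[0,0,0],[0,0,0],255]]' 35
python3 - <<'E'
from h import *
o=manip.get_obs();print(o["ft_force"],o["torque"],o["grip_width"],o["joint_pos"])
c=cam("wrist");save(c,"w3.png",(160,100,400,400),2)
E
```

```text
clock: 5.2
position: [0.5482, -0.1769, 0.1143]
ee_rot: [0.917, -0.399, 0.007, -0.005]
ft_force: [-0.0, -0.3, -0.1]
grip_width: 0.085
[-0.01201782 -0.32665494 -0.14582795] [-0.04289713 -0.01858754 -0.01552742] 0.0849701983179054 [-0.31670097  0.38185169  0.67160614  1.79282728 -0.28020115  1.04597452
 -0.36324699]
```

View pics/w3.png

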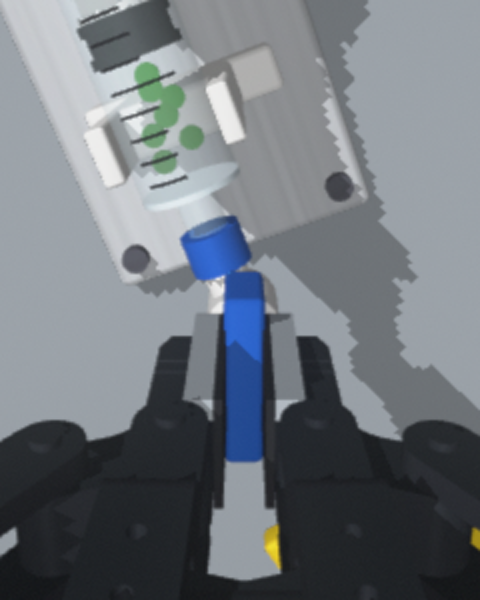

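```bash
python3 -m pendant '[[[0,0,0],[0,0,-9],255],[[0,0,0],[0,0,-9],255],[[0,0,0],[0,0,-9],255]]'
python3 -m pendant '[[[0,0,0],[0,0,-9],255],[[0,0,0],[0,0,-9],255],[[0,0,0],[0,0,-9],255],[[0,0,0],[0,0,0],255]]'
python3 - <<'E'
from h import *
o=manip.get_obs();print(o["position"],o["ft_force"],o["torque"],o["grip_width"],np.degrees(2*np.arctan2(o["ee_rot"][1],o["ee_rot"][0])),R.from_quat(o["ee_rot"]).as_matrix()[:,2],o["joint_pos"])
E
```

```text
clock: 5.62
position: [0.5484, -0.1772, 0.1143]
ee_rot: [0.794, -0.608, 0.009, -0.003]
ft_force: [0.5, -1.2, -2.1]
grip_width: 0.087
clock: 6.12
position: [0.5485, -0.1776, 0.1143]
ee_rot: [-0.625, 0.781, -0.01, 0.0]
ft_force: [1.1, -0.1, -0.1]
grip_width: 0.085
[ 0.54851525 -0.17763261  0.11432765] [ 1.10902828 -0.11324898 -0.07109176] [-0.00832242 -0.04570124 -0.01971811] 0.08497212186989046 257.30735580280736 [ 0.01230972 -0.01459956 -0.99981765] [-0.4776466   0.44261709  0.87639367  1.79881234 -0.37523474  1.06205733
 -1.25990018]
```

```bash
python3 -m pendant '[[[0,0,0],[0,0,-7],255],[[0,0,0],[0,0,-7],255],[[0,0,0],[0,0,-2],255],[[0,0,0],[0,0,0],255]]'
python3 - <<'E'
from h import *
o=manip.get_obs();print(o["position"],o["ft_force"],o["torque"],o["grip_width"],np.degrees(2*np.arctan2(o["ee_rot"][1],o["ee_rot"][0]))-360)
c=cam("wrist");save(c,"w4.png")
c=cam("top");save(c,"t4.png",(230,160,370,260),5.6)
E
```

```text
clock: 6.62
position: [0.5484, -0.1778, 0.1143]
ee_rot: [-0.514, 0.858, -0.01, -0.001]
ft_force: [-0.1, -0.2, 1.2]
grip_width: 0.084
[ 0.54844587 -0.1778278   0.11429776] [-0.06365704 -0.17350981  1.1775594 ] [-0.12021565 -0.10590266  0.44008342] 0.0837183888301188 -118.19018318118944
```

View pics/w4.png

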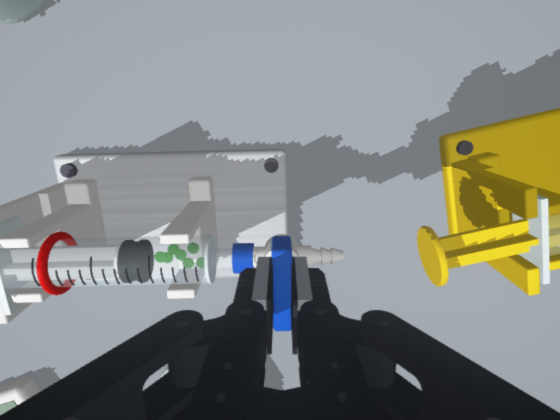

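```bash
python3 -m pendant '[[[0,0,0],[0,0,0],200],[[0,0,0],[0,0,0],200],[[0,0,1],[0,0,0],200],[[0,0,3],[0,0,0],180],[[0,0,4],[0,0,0],150],[[0,0,2],[0,0,0],130],[[0,0,0],[0,0,0],130]]'
python3 - <<'E'
from h import *
c=cam("wrist");save(c,"w5.png")
o=manip.get_obs();print(o["position"],R.from_quat(o["ee_rot"]).as_rotvec())
org=np.array([.5976,-.0791]);a=np.radians(62.75);yh=np.array([np.cos(a),np.sin(a)]);print("target",org+yh*.058)
E
```

```text
clock: 7.6
position: [0.5481, -0.178, 0.2198]
ee_rot: [-0.514, 0.858, -0.009, -0.0]
ft_force: [-0.4, 0.9, -0.2]
grip_width: 0.49
[ 0.54776516 -0.17779491  0.21883036] [ 1.61391336 -2.69329179  0.02834149]
target [ 0.62415669 -0.02753701]
```

View pics/w5.png

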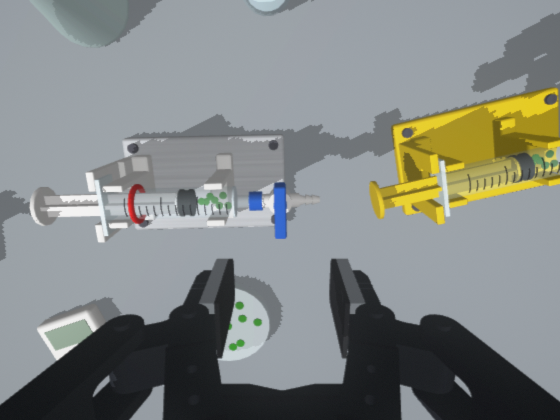

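```bash
python3 -m pendant '[[[0.76,1.5,0],[0,0,9.1],130],[[0.76,1.5,0],[0,0,9.1],130],[[0.76,1.5,0],[0,0,9.1],130],[[0.76,1.5,0],[0,0,9.1],130],[[0.76,1.5,0],[0,0,9.1],130],[[0.76,1.5,0],[0,0,9.1],130],[[0.76,1.5,0],[0,0,9.1],130],[[0.76,1.5,0],[0,0,9.1],130],[[0.76,1.5,0],[0,0,9.1],130],[[0.76,1.5,0],[0,0,9.1],130],[[0,0,0],[0,0,0],130],[[0,0,0],[0,0,0],130]]'
python3 - <<'E'
from h import *
o=manip.get_obs();M=R.from_quat(o["ee_rot"]).as_matrix();print(o["position"],np.degrees(np.arctan2(M[1,0],M[0,0])),M[:,2],o["joint_pos"])
c=cam("wrist");save(c,"w6.png")
E
```

```text
clock: 9.15
position: [0.6193, -0.023, 0.2052]
ee_rot: [0.977, -0.212, 0.001, -0.0]
ft_force: [-0.5, -0.5, 0.5]
grip_width: 0.491
[ 0.61931539 -0.02301879  0.20523866] -24.526200625816244 [ 1.03808225e-03 -1.94519462e-04 -9.99999442e-01] [-0.52078308  0.38736177  0.62513729  1.56486305 -0.23387393  1.26419993
 -0.28822588]
```

View pics/w6.png

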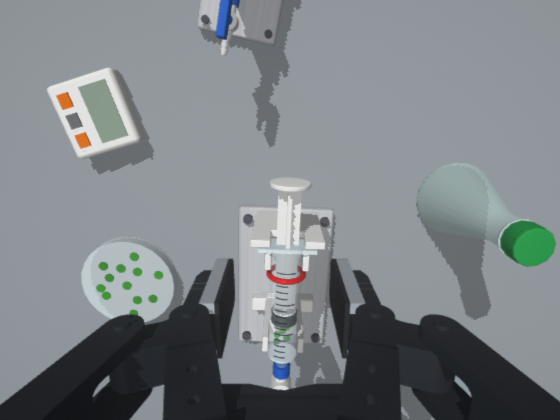

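Run:
```python
from h import *
c=cam("wrist");save(c,"w6z.png",(210,160,370,400),2.5)
o=manip.get_obs();M=R.from_quat(o["ee_rot"]).as_matrix()
print(o["position"])
org=np.array([.5976,-.0791]);a=np.radians(62.75);yh=np.array([np.cos(a),np.sin(a)]);xh=np.array([yh[1],-yh[0]])
for n,y in(("rest",.0725),("tcp target",.058),("handle",-.11)):
    p=np.r_[org+yh*y,.075];print(n,p,proj(c,p),proj(c,p+[0,0,.0155]))
print("tcp loc",(o["position"][:2]-org)@xh,(o["position"][:2]-org)@yh)
```

```text
[ 0.61940776 -0.02283809  0.20550001]
rest [ 0.63079586 -0.01464626  0.075     ] [292.0539098  185.34594733] [292.69827311 190.79088497]
tcp target [ 0.62415669 -0.02753701  0.075     ] [290.95293373 204.16868646] [291.522028   210.61838178]
handle [ 0.54723387 -0.17689189  0.075     ] [280.38567364 384.83090519] [280.3461532  399.00566545]
tcp loc -0.006373387524265036 0.06000301166460046
```

View pics/w6z.png

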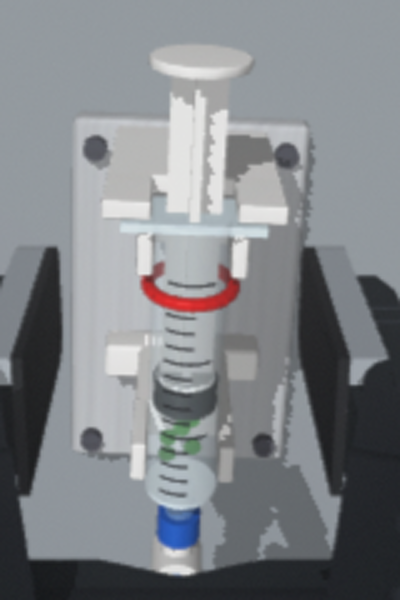

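```bash
python3 -m pendant '[[[0.38,-0.43,0],[0,0,-2.8],130],[[0,0,0],[0,0,0],130],[[0,0,-2],[0,0,0],130],[[0,0,0],[0,0,0],130],[[0,0,0],[0,0,0],130]]'
python3 - <<'E'
from h import *
o=manip.get_obs();M=R.from_quat(o["ee_rot"]).as_matrix()
org=np.array([.5976,-.0791]);a=np.radians(62.75);yh=np.array([np.cos(a),np.sin(a)]);xh=np.array([yh[1],-yh[0]])
print("tcp loc",o["position"],(o["position"][:2]-org)@xh,(o["position"][:2]-org)@yh,np.degrees(np.arctan2(M[1,0],M[0,0])))
E
```

```text
clock: 9.88
position: [0.6222, -0.0286, 0.1838]
ee_rot: [0.971, -0.238, 0.0, 0.0]
ft_force: [-0.3, 0.7, 0.5]
grip_width: 0.489
tcp loc [ 0.62216171 -0.02860017  0.18376943] -0.0012867719284664237 0.05614137736997758 -27.56205398476393
```

Good; descend to z ≈ 0.074 with a small +y trim.

```bash
python3 -m pendant '[[[0.1,0.15,-3],[0,0,0],130],[[0,0,-3],[0,0,0],130],[[0,0,-3],[0,0,0],130],[[0,0,-1.7],[0,0,0],130],[[0,0,0],[0,0,0],130],[[0,0,0],[0,0,0],130]]'
python3 - <<'E'
from h import *
o=manip.get_obs()
org=np.array([.5976,-.0791]);a=np.radians(62.75);yh=np.array([np.cos(a),np.sin(a)]);xh=np.array([yh[1],-yh[0]])
print("tcp loc",o["position"],(o["position"][:2]-org)@xh,(o["position"][:2]-org)@yh)
c=cam("wrist");save(c,"w7.png")
c=cam("scene");save(c,"s7.png",(190,150,330,270),5.5)
E
```

```text
clock: 10.62
position: [0.6249, -0.0266, 0.0769]
ee_rot: [0.971, -0.238, 0.003, -0.001]
ft_force: [-0.1, -0.9, -0.3]
grip_width: 0.492
tcp loc [ 0.62492557 -0.02661575  0.07691205] 0.0002617344373694189 0.059171067483059364
```

View pics/w7.png

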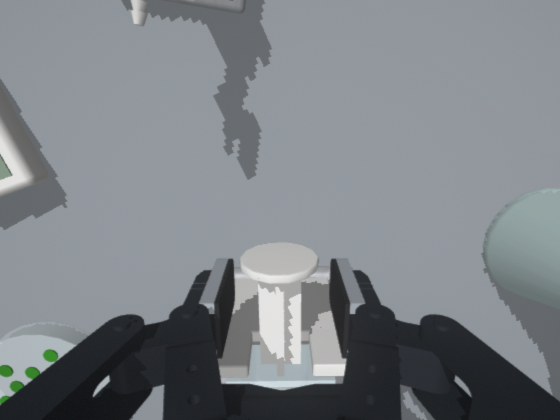

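View pics/s7.png

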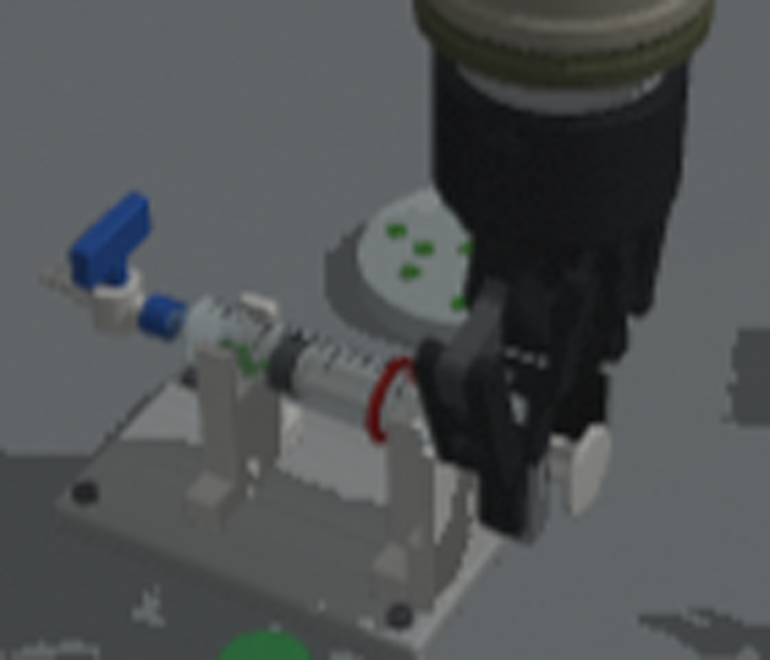

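```bash
python3 -m pendant '[[[-0.05,0.03,-0.2],[0,0,0],150],[[0,0,0],[0,0,0],255],[[0,0,0],[0,0,0],255],[[0,0,0],[0,0,0],255],[[0,0,0],[0,0,0],255]]' 80
python3 - <<'E'
from h import *
o=manip.get_obs()
org=np.array([.5976,-.0791]);a=np.radians(62.75);yh=np.array([np.cos(a),np.sin(a)]);xh=np.array([yh[1],-yh[0]])
print("tcp loc",o["position"],(o["position"][:2]-org)@xh,(o["position"][:2]-org)@yh,o["ft_force"],o["torque"])
c=cam("wrist");save(c,"w8.png")
E
```

```text
clock: 11.35
position: [0.6246, -0.0258, 0.0764]
ee_rot: [0.971, -0.237, 0.003, -0.002]
ft_force: [-2.4, -0.1, 1.1]
grip_width: 0.166
tcp loc [ 0.62455831 -0.02582591  0.07635303] -0.00042641750949934815 0.05970508437799802 [-2.43112335 -0.07098137  1.11761047] [0.05319947 0.45148912 0.07119206]
```

View pics/w8.png

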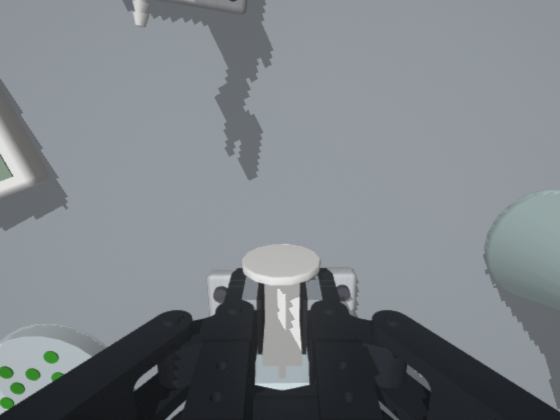

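```bash
python3 -m pendant '[[[0.23,0.44,0],[0,0,0],255],[[0.23,0.44,0],[0,0,0],255],[[0.23,0.44,0],[0,0,0],255],[[0,0,0],[0,0,0],255]]'
python3 - <<'E'
from h import *
o=manip.get_obs()
org=np.array([.5976,-.0791]);a=np.radians(62.75);yh=np.array([np.cos(a),np.sin(a)]);xh=np.array([yh[1],-yh[0]])
print("tcp loc",o["position"],(o["position"][:2]-org)@xh,(o["position"][:2]-org)@yh,o["ft_force"][:2]@yh,o["ft_force"],o["grip_width"])
c=cam("top");save(c,"t9.png",(230,160,370,260),5.6)
c=cam("scene");save(c,"s9.png",(190,170,310,270),6)
E
```

```text
clock: 11.9
position: [0.6288, -0.0177, 0.0761]
ee_rot: [0.971, -0.24, 0.001, 0.002]
ft_force: [-6.7, -2.3, 5.6]
grip_width: 0.162
tcp loc [ 0.62884975 -0.01772614  0.07610585] -0.00031992285567891465 0.06887086234649142 -5.065334993875564 [-6.65120408 -2.27208458  5.61048867] 0.1616538158859401
```

View pics/s9.png

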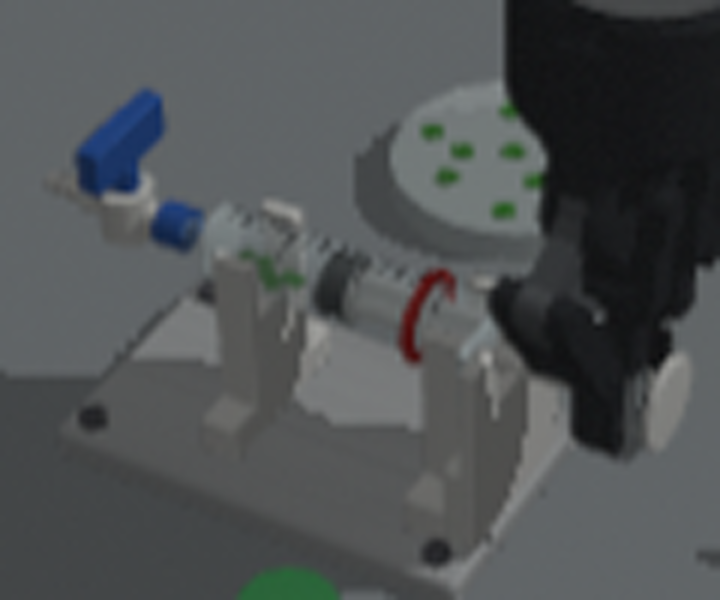

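View pics/t9.png

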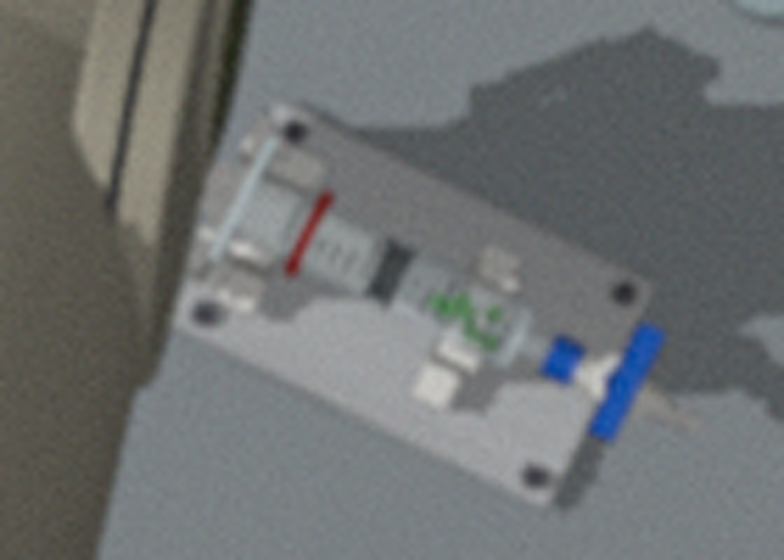

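```bash
cat >> h.py <<'E'
from scipy.ndimage import map_coordinates
ORG=np.array([.5976,-.0791]);_a=np.radians(62.75);YH=np.array([np.cos(_a),np.sin(_a)]);XH=np.array([YH[1],-YH[0]])
def prof(c,ys,x,z):
    uv=np.array([proj(c,np.r_[ORG+XH*x+YH*y,z]) for y in ys])
    return np.stack([map_coordinates(c["pixels"][:,:,k].astype(float),[uv[:,1],uv[:,0]],order=1) for k in range(3)],1)
def report():
    o=manip.get_obs();print("t",o["clock"],"tcp y",round(float((o["position"][:2]-ORG)@YH),4),"x",round(float((o["position"][:2]-ORG)@XH),4),"z",round(float(o["position"][2]),4),"Fy",round(float(o["ft_force"][:2]@YH),1),"F",o["ft_force"].round(1),"grip",round(float(o["grip_width"]),3))
    ys=np.arange(-.06,.03,.0005)
    for n in("top","scene"):
        c=cam(n)
        S=[];B=[]
        for x in(-.003,0,.003):
            P=prof(c,ys,x,np.sqrt(.0105**2-x*x)+.075);S.append(P.mean(1))
            P=prof(c,ys,x,np.sqrt(.0155**2-x*x)+.075);B.append(P[:,0]-P[:,1])
        S=np.mean(S,0);B=np.mean(B,0)
        # dark run: half level
        k=np.argmin(np.where(B<40,S,999));h=(S[k]+np.median(S))/2
        i=k
        while S[i]<h:i-=1
        j=k
        while S[j]<h:j+=1
        f=ys[i]+(h-S[i])/(S[i+1]-S[i])*.0005;r=ys[j]-(h-S[j])/(S[j-1]-S[j])*.0005
        w=np.clip(B-B.max()*.4,0,None)
        b=(w*ys).sum()/w.sum();print(n,"front %.4f rear %.4f band %.4f front-band %.4f ctr-based %.4f"%(f,r,b,f-b,(f+r)/2-.005-b))
E
python3 -c "
from h import *
report()"
```

```text
t 12.0 tcp y 0.0685 x -0.0003 z 0.0761 Fy -6.1 F [-6.6 -3.5  6. ] grip 0.16
top front -0.0316 rear -0.0228 band 0.0023 front-band -0.0339 ctr-based -0.0345Traceback (most recent call last):
  File "<string>", line 3, in <module>
    report()
    ~~~~~~^^
  File "h.py", line 40, in report
    while S[j]<h:j+=1
          ~^^^
IndexError: index 180 is out of bounds for axis 0 with size 180
```

```bash
sed -i 's/k=np.argmin(np.where(B<40,S,999))/k=np.argmin(np.where((B<40)\&(ys<.016),S,999))/; s/while S\[j\]<h:j+=1/while S[j]<h and j<len(S)-1:j+=1/; s/while S\[i\]<h:i-=1/while S[i]<h and i>0:i-=1/' h.py
python3 -m pendant '[[[0.23,0.44,0],[0,0,0],255],[[0.23,0.44,0],[0,0,0],255],[[0.23,0.44,0],[0,0,0],255],[[0,0,0],[0,0,0],255]]'
python3 -c "
from h import *
report()"
```

```text
clock: 12.6
position: [0.6316, -0.0125, 0.076]
ee_rot: [0.97, -0.243, -0.003, 0.007]
ft_force: [-7.0, -4.1, 5.5]
grip_width: 0.169
t 12.6 tcp y 0.0747 x -0.0003 z 0.076 Fy -6.9 F [-7.  -4.1  5.5] grip 0.169
top front -0.0255 rear -0.0170 band 0.0023 front-band -0.0278 ctr-based -0.0285
scene front -0.0036 rear 0.0011 band 0.0016 front-band -0.0053 ctr-based -0.0079
```

```bash
python3 -m pendant '[[[0.32,0.62,0],[0,0,0],255],[[0.32,0.62,0],[0,0,0],255]]'
python3 -c "
from h import *
report();report()
c=cam('scene');save(c,'s10.png',(190,170,310,270),6)"
```

```text
clock: 12.95
position: [0.6349, -0.006, 0.0759]
ee_rot: [0.969, -0.245, -0.006, 0.011]
ft_force: [-10.3, -7.5, 7.7]
grip_width: 0.167
t 12.95 tcp y 0.0821 x -0.0003 z 0.0759 Fy -11.4 F [-10.3  -7.5   7.7] grip 0.167
top front -0.0194 rear -0.0092 band 0.0022 front-band -0.0216 ctr-based -0.0215
scene front -0.0038 rear 0.0012 band 0.0016 front-band -0.0054 ctr-based -0.0079
t 13.05 tcp y 0.0826 x -0.0003 z 0.0759 Fy -8.7 F [-9.8 -4.8  7.8] grip 0.163
top front -0.0187 rear -0.0090 band 0.0022 front-band -0.0209 ctr-based -0.0211
scene front -0.0038 rear 0.0012 band 0.0017 front-band -0.0055 ctr-based -0.0080
```

View pics/s10.png

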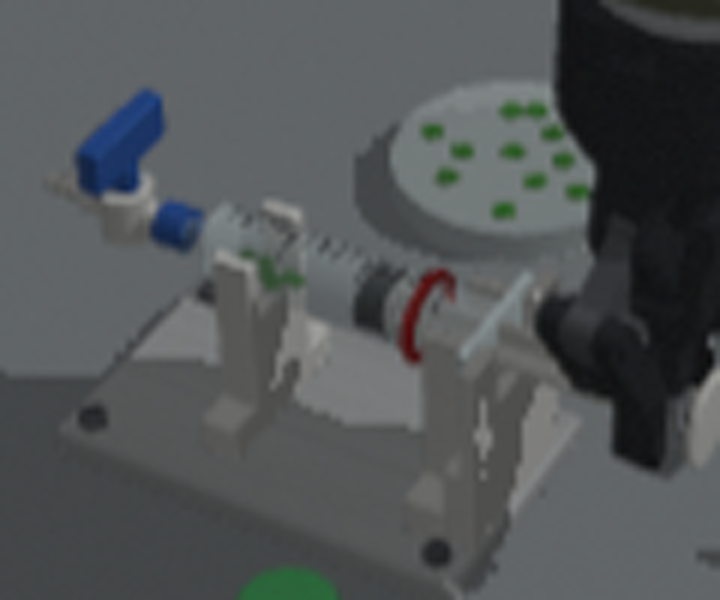

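```bash
python3 -m pendant '[[[0.32,0.62,0],[0,0,0],255],[[0.32,0.62,0],[0,0,0],255]]'
python3 -c "
from h import *
report()
o=manip.get_obs();M=R.from_quat(o['ee_rot']).as_matrix();z=M[:,2];print(z,'fix turn deg',np.degrees(np.cross(z,[0,0,-1])))"
```

```text
clock: 13.45
position: [0.638, -0.0001, 0.0758]
ee_rot: [0.969, -0.248, -0.008, 0.015]
ft_force: [-12.8, -8.5, 9.1]
grip_width: 0.166
t 13.45 tcp y 0.0887 x -0.0002 z 0.0758 Fy -13.4 F [-12.8  -8.5   9.1] grip 0.166
top front -0.0123 rear -0.0026 band 0.0022 front-band -0.0145 ctr-based -0.0146
scene front -0.0130 rear 0.0012 band 0.0023 front-band -0.0153 ctr-based -0.0132
[-0.02305371 -0.02368201 -0.9994537 ] fix turn deg [ 1.35687902 -1.32088052  0.        ]
```

```bash
python3 -m pendant '[[[0.32,0.62,0],[0.6,-0.6,0],255],[[0.32,0.62,0],[0.6,-0.6,0],255]]'
python3 -c "
from h import *
report()
o=manip.get_obs();M=R.from_quat(o['ee_rot']).as_matrix();z=M[:,2];print(z,'fix turn deg',np.degrees(np.cross(z,[0,0,-1])))"
```

```text
clock: 13.8
position: [0.6408, 0.0051, 0.0758]
ee_rot: [0.968, -0.25, -0.004, 0.006]
ft_force: [-15.4, -9.9, 11.7]
grip_width: 0.164
t 13.8 tcp y 0.0946 x -0.0002 z 0.0758 Fy -15.9 F [-15.4  -9.9  11.7] grip 0.164
top front -0.0065 rear 0.0038 band 0.0020 front-band -0.0084 ctr-based -0.0083
scene front -0.0072 rear 0.0020 band 0.0018 front-band -0.0090 ctr-based -0.0094
[-0.01061563 -0.01003625 -0.99989329] fix turn deg [ 0.57503489 -0.60823073  0.        ]
```

```bash
python3 -m pendant '[[[0.32,0.62,0],[0.4,-0.4,0],255]]'
python3 -c "
from h import *
report()"
python3 -m pendant '[[[0.3,0.58,0],[0.3,-0.3,0],255]]'
python3 -c "
from h import *
report();report();c=cam('scene');save(c,'s11.png',(190,170,310,270),6)
c=cam('top');save(c,'t11.png',(230,160,370,260),5.6)"
```

```text
clock: 14.02
position: [0.6418, 0.0072, 0.0758]
ee_rot: [0.968, -0.252, -0.003, 0.005]
ft_force: [-16.5, -11.4, 11.4]
grip_width: 0.165
t 14.025 tcp y 0.097 x -0.0002 z 0.0758 Fy -17.7 F [-16.5 -11.4  11.4] grip 0.165
top front -0.0039 rear 0.0056 band 0.0022 front-band -0.0061 ctr-based -0.0064
scene front -0.0058 rear 0.0053 band 0.0018 front-band -0.0076 ctr-based -0.0071
clock: 14.25
position: [0.6427, 0.0088, 0.0757]
ee_rot: [0.967, -0.253, -0.003, 0.004]
ft_force: [-15.8, -11.1, 12.6]
grip_width: 0.163
t 14.25 tcp y 0.0988 x -0.0001 z 0.0757 Fy -17.1 F [-15.8 -11.1  12.6] grip 0.163
top front -0.0028 rear 0.0081 band 0.0025 front-band -0.0053 ctr-based -0.0048
scene front -0.0044 rear 0.0060 band 0.0020 front-band -0.0064 ctr-based -0.0062
t 14.35 tcp y 0.099 x -0.0002 z 0.0757 Fy -16.0 F [-15.2 -10.1  11.8] grip 0.168
top front -0.0025 rear 0.0082 band 0.0024 front-band -0.0050 ctr-based -0.0046
scene front -0.0044 rear 0.0060 band 0.0020 front-band -0.0064 ctr-based -0.0062
```

View pics/s11.png

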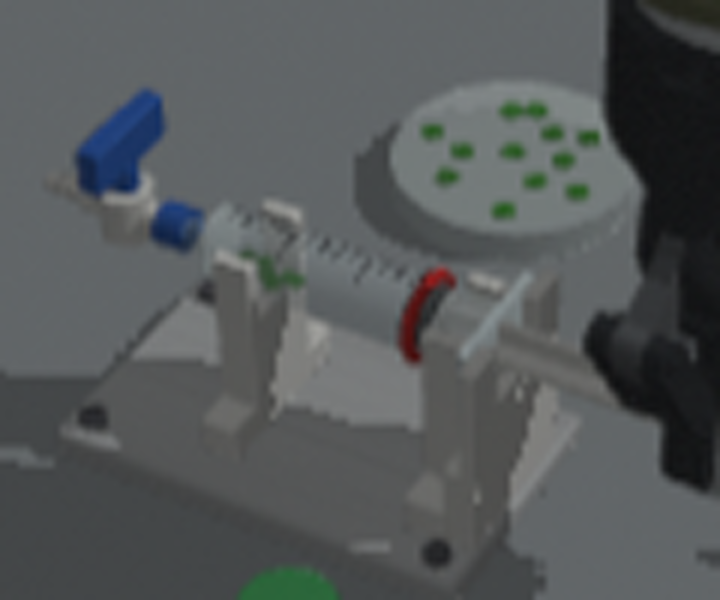

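View pics/t11.png

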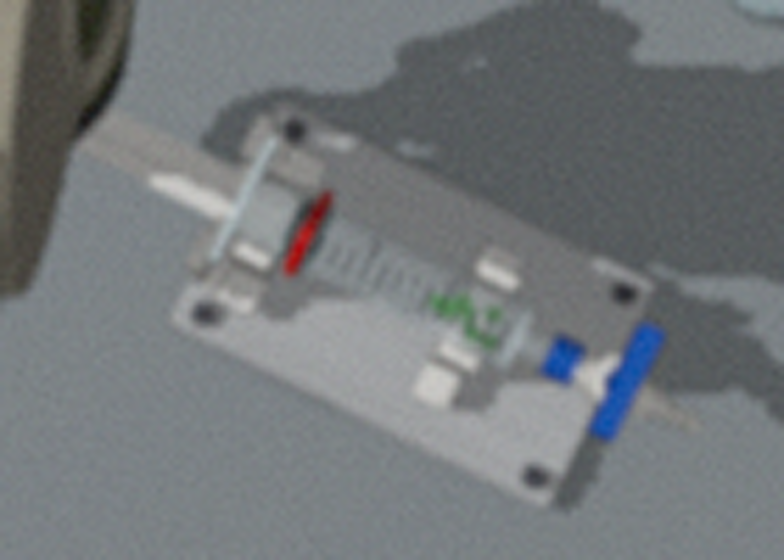

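```bash
python3 -m pendant '[[[0.37,0.72,0],[0.3,-0.3,0],255]]'
python3 -c "
from h import *
report();report()"
```

```text
clock: 14.68
position: [0.644, 0.0114, 0.0757]
ee_rot: [0.967, -0.255, -0.003, 0.004]
ft_force: [-16.6, -12.1, 11.9]
grip_width: 0.167
t 14.675 tcp y 0.1017 x -0.0001 z 0.0757 Fy -18.4 F [-16.6 -12.1  11.9] grip 0.167
top front 0.0006 rear 0.0102 band 0.0027 front-band -0.0022 ctr-based -0.0024
scene front -0.0039 rear 0.0090 band 0.0019 front-band -0.0058 ctr-based -0.0043
t 14.775 tcp y 0.1022 x -0.0002 z 0.0757 Fy -16.8 F [-15.4 -10.9  11.6] grip 0.166
top front 0.0008 rear 0.0106 band 0.0027 front-band -0.0019 ctr-based -0.0020
scene front -0.0039 rear 0.0090 band 0.0019 front-band -0.0058 ctr-based -0.0043
```

```bash
python3 -m pendant '[[[0.31,0.6,0],[0.2,-0.2,0],255]]'
python3 -c "
from h import *
report();report();c=cam('scene');save(c,'s12.png',(190,170,310,270),6)
c=cam('top');save(c,'t12.png',(230,160,370,260),5.6);c=cam('wrist');save(c,'w12.png');report()"
```

```text
clock: 15.0
position: [0.6449, 0.0129, 0.0757]
ee_rot: [0.967, -0.256, -0.004, 0.004]
ft_force: [-17.7, -12.3, 11.8]
grip_width: 0.164
t 15.0 tcp y 0.1034 x -0.0001 z 0.0757 Fy -19.0 F [-17.7 -12.3  11.8] grip 0.164
top front 0.0010 rear 0.0115 band 0.0027 front-band -0.0017 ctr-based -0.0014
scene front -0.0039 rear 0.0103 band 0.0019 front-band -0.0058 ctr-based -0.0037
t 15.1 tcp y 0.1038 x -0.0001 z 0.0757 Fy -17.2 F [-15.7 -11.2  12.5] grip 0.167
top front 0.0009 rear 0.0116 band 0.0027 front-band -0.0018 ctr-based -0.0015
scene front -0.0038 rear 0.0102 band 0.0019 front-band -0.0057 ctr-based -0.0037
t 15.35 tcp y 0.1038 x -0.0001 z 0.0757 Fy -17.1 F [-15.7 -11.2  13.3] grip 0.164
top front 0.0009 rear 0.0115 band 0.0027 front-band -0.0018 ctr-based -0.0015
scene front -0.0039 rear 0.0103 band 0.0019 front-band -0.0058 ctr-based -0.0037
```

View pics/s12.png

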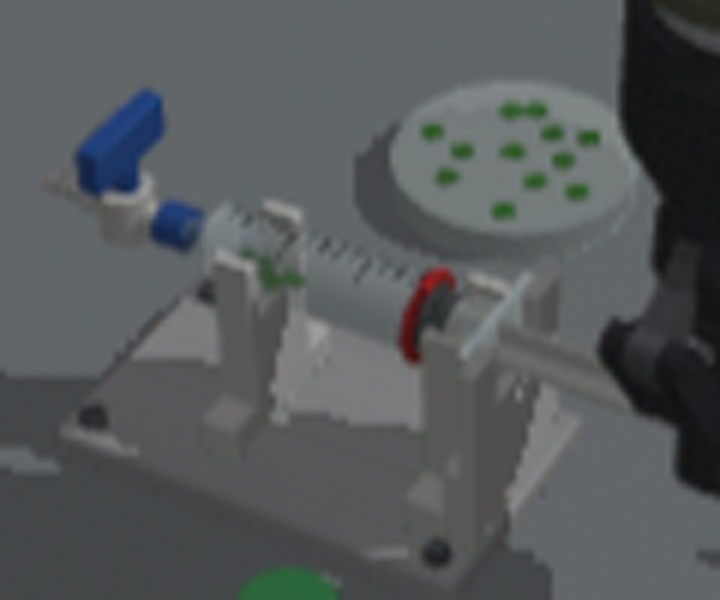

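View pics/t12.png

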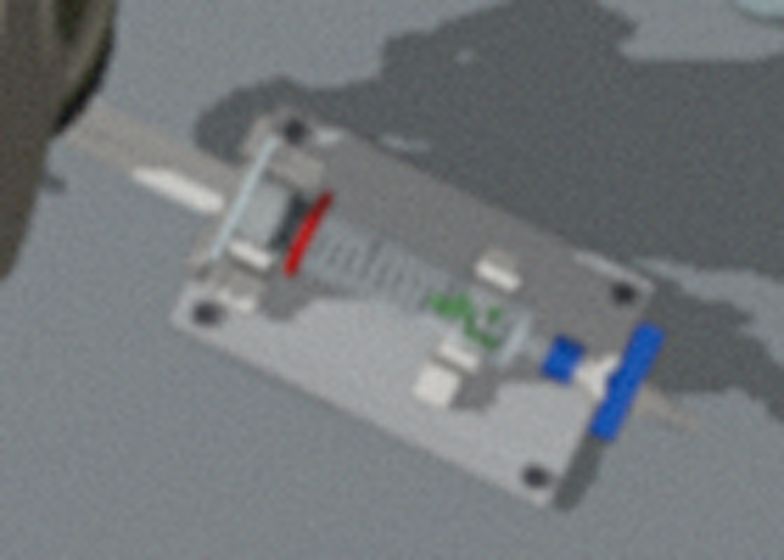

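View pics/w12.png

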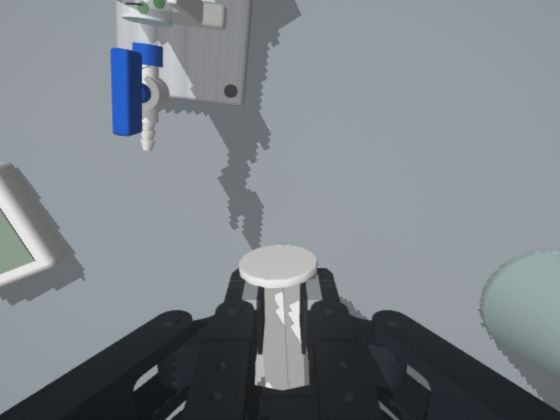

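```bash
python3 -c "
from h import *
a=cv2.imread('pics/scene0.png')
for i in range(3): c=cam('scene')
b=c['pixels'][:,:,::-1]
for n,(x0,y0,x1,y1) in dict(flask=(215,262,266,332),beaker=(142,250,182,300),timer=(328,200,366,232),petri=(250,182,292,207)).items():
    t=a[y0:y1,x0:x1];r=cv2.matchTemplate(b[y0-12:y1+12,x0-12:x1+12].copy(),t.copy(),cv2.TM_CCOEFF_NORMED);_,v,_,p=cv2.minMaxLoc(r);print(n,round(v,2),p[0]-12,p[1]-12)
report()
manip.hand_in()"
```

```text
flask 0.82 0 0
beaker 0.79 0 0
timer 0.86 0 0
petri 1.0 0 0
t 15.6 tcp y 0.1038 x -0.0001 z 0.0757 Fy -17.6 F [-15.9 -11.6  11.9] grip 0.167
top front 0.0008 rear 0.0116 band 0.0026 front-band -0.0018 ctr-based -0.0014
scene front -0.0038 rear 0.0103 band 0.0019 front-band -0.0058 ctr-based -0.0037
the job is handed in; nothing more can be done
```

I turned the blue stopcock handle clockwise to its stop. I then gripped the plunger stem behind the thumb rest at 80 N, drew it out about 44 mm to the red band, and handed the job in at 15.6 s while still holding it there. No verdict is reported.

**Stopcock:** the handle stands straight across the syringe in the later views. At the end of the turn the wrist measured 0.44 N m against the stop.

**Seal position:** at the end the front edge of the seal is hidden under the band, so I worked out its position indirectly, relative to the middle of the band:

| Check | Front edge relative to band middle |
|---|---|
| Rear edge of seal, top camera | about -0.7 mm |
| Rear edge of seal, scene camera | about -1.6 mm |
| Gripper travel | about +0.5 mm |

- **Disagreeing readings:** the script's direct front-edge readings were -1.8 mm from the top camera and -5.8 mm from the scene camera. The scene camera's centre-based reading was -3.7 mm. I discounted these because the script could not tell the red band from the dark seal once they overlapped.

**Hold:** the gripper did not move over the last 0.5 s, with about 17 N of pull on it.

**Other objects:** the flask, beaker, dish and timer show no shift when compared with the first picture.

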